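# Feel out and mark the tight spot in a shelf runner

## Task

Somewhere along this pantry-shelf runner a hidden crumb makes the carriage drag. Slowly stroke the carriage all the way to its left stop and back fully home to the right stop with light fingertip pushes, never clamping it hard, forcing it or ramming the stops; then slide the marker so that it stands level with the place where the carriage's middle was when it dragged, let go, and leave the carriage home and the other things alone.

Things in the scene. Friction and masses are not known exactly. Their poses are not given: they have to be found in the camera images.
- board: Pale wooden board 180 x 400 x 18 mm fixed on the counter; origin under its centre, local y along its length (to the robot's left), local x away from the robot. A steel runner rail 340 mm long, 36 mm wide runs along y at local x = +30 mm, top 32 mm above the counter. A thin strip at local x = -50 mm guides the marker.
- carriage (a joint): Carriage position along the rail in m: 0 at its right stop (home), 0.24 at its left (+y) stop. Running drag 1 to 2 N; a hidden crumb adds drag while the carriage's middle is within 8 mm of it, up to 7 to 9 N a few mm short of it from either side, so its true place is midway; it lies between 0.08 and 0.20. Too much: over 0.15 m/s, or over 25 N from the fingers, squeeze included.
- home_stop (a point): Centre of the top of the black rubber block at the rail's right end (44 x 12 mm, top 44 mm above the counter); a like one ends the rail on the left. The carriage's plate comes to rest near them. The stops are slightly springy, about 4 N per mm.
- carriage_top (a point): Centre of the top of the carriage's grey post. The post is 24 mm long along the rail, 30 mm across and 40 mm tall, its top 82 mm above the counter; it stands in the middle of a flat steel plate 76 mm along the rail, 46 mm across, whose top is 42 mm above the counter. The local axes are the board's.
- marker (a joint): Marker position along its strip in m, 0 to 0.24 with the same zero, direction and scale as the carriage: when both joints read the same, marker and carriage middle are level. It slides with about 1 N and stays where it is left.
- marker_top (a point): Centre of the top of the marker's brown wooden post. The post is 14 mm along the strip, 22 mm across and 33 mm tall, its top 60 mm above the counter, on an aluminium foot 36 mm along the strip, 26 mm across, whose top is 28 mm above the counter. It may be gripped. The local axes are the board's.
- jar: Bystander: loose amber glass jar, 64 mm across, 100 mm tall; origin under its centre.
- can: Bystander: loose food can, 74 mm across, 105 mm tall; origin under its centre.
- screwdriver: Bystander: loose screwdriver with a red handle, lying crosswise (along y) beyond the board.
- screwbox: Bystander: loose white open box 90 x 120 x 40 mm; origin under its centre.

How it is judged:
By the outcome, as a careful person would: the job done as asked, in the order asked, and still so for the second after the job is handed in, with the robot touching nothing.
It also fails if it takes over 72 s, if anything falls off the work surface, if the arm or the gripper's body presses on something with over 40 N, if the wrist force passes 120 N, or if a joint passes its speed limit or range.

## Robot

A 6-joint arm with a two-finger parallel gripper is mounted at the origin on the work surface. World frame = base frame: x ahead of the robot, y to its left, z up, the work surface at z = 0. Lengths are in m, angles in rad, forces in N, time in s.
With the tool pointing down it reaches from about 0.375 to 0.975 m from the base axis. Payload 3.8 kg.
Tool frame: the origin (TCP) lies at the very end of the fingers, on their centre line; the grasp point (between the pads) lies 19 mm behind it; z points along the fingers, y is the line along which they close (so a half turn about z gives the same grasp; the last joint's range is limited). The gripper opens to 85 mm and grips with 20 to 120 N. Pads are 22 mm wide; open, the fingers measure 114 mm over their backs; the gripper's body (76 mm by 85 mm) begins 54 mm behind the grasp point. The pads swing forward as they close: fully open they stand 13 mm farther back than shut.
Start: joints at [-1.38, 0.264, 1.604, -0, 1.274, -0.037], TCP at [0.152, -0.658, 0.231] pointing down, gripper open.
Joint ranges: [-2.63, 2.63], [-0.94, 2.18], [0.31, 2.57], [-1.31, 4.45], [0, 2.66], [-2.55, 2.55]. Speed limits (rad/s): [2.57, 2.57, 3.14, 3.14, 3.14, 3.14].

## Interface

Orientations are given as a rotation vector (axis times angle).
In Python, from workcell import bot gives the robot as it stands. The module is installed in compiled form; this text tells all that it offers.
- The arm moves only by the shell command python3 -m jog [OPENING] [FORCE], which reads ROWS from standard input. ROWS is one flat JSON list of numbers that holds 1 to 5 rows one after another, with no inner brackets; each row has 4 numbers: dx, dy, dz in shares of the most that a row can go, 1 being 62.5 mm, then a turn about the tool's z in fractions of the full range, 1 being 90 degrees; each row shifts and turns the commanded pose from where the row before left it, along the tool's axes as they then stand; what a row does not reach is not made up. A row lasts 1/8 s, in which the tool goes at most 0.0625 m and 0.188 rad, less where a joint would pass 70% of its speed; a pose out of reach is approached as far as the arm can. OPENING is the opening from 0.0 (shut) to 1.0 (fully open), set as the command begins (- or left out keeps the last). The fingers move at their own pace and stop on an object; FORCE is the grip in N (left out, the last holds). Time passes only in rows, so rows that do not move let the fingers close. It prints the time, the measured TCP pose, the force, the opening and the grip force at its end. Shift and turn numbers lie between -1 and 1, and a call with a number outside is refused. Input that does not fit is refused with a message, and nothing moves.
- bot.read_state(): the state, without advancing time (a new reading comes with each control period).
- bot.read_camera(name): name is "scene" or "top" or "wrist"; returns the picture (420x560x3 uint8, red, green, blue); there is no depth.
- bot.camera_info(name): a dict with "intrinsics" (3x3 intrinsics, pixels), "extrinsics" (4x4, takes a point from camera to world coordinates). Camera axes: x right, y down, z forward; pixel columns grow to the right and rows downward; lengths in m; the calibration is good to about 2 mm. A picture is of the moment at which its call begins: read the wrist's pose just before it. camera_info takes no time and is no camera call; for the wrist camera it gives the pose at the moment of the call.
- bot.finish_job(): hands the job in; it is judged then, once.
Trained networks look in the newest picture that a camera, given by its name, has taken for a name from the list of things; names that differ only in an ending like _2 or _b are one class to them, and where a whole thing is asked for, a point or a joint stands for the part that bears it (a point fixed in the world has none). Each returns a list of dicts, best first, with "conf" (0 to 1); they miss things now and then, are a little off and sometimes report something else, mostly with a low value. They report only what shows in the picture. A call takes as long as a camera call.
- bot.search_frame(camera, thing): "box" ([left, top, right, bottom] in pixels, round what is visible of it).
- bot.regions_of(camera, thing): "pixels" (420x560 bool, what is visible of it) and "box" ([left, top, right, bottom] in pixels, round what is visible of it).
- bot.spot_point(camera, thing): "pixel" ([row, column] in pixels: a listed point, or the origin of a listed thing).
The state is a dict: "time": time; "q": joint angles; "joint_vel": joint speeds; "joint_torque": joint torques, N m; "tool_pos": TCP position; "tcp_rot": TCP orientation; "wrist_force": force on the tool from outside, world axes, zero at the start; "torque": the same for the moment, N m; "width": opening from 0.0 (shut) to 1.0 (fully open); "grip_force": force on a finger pad.
Only numpy, scipy, OpenCV 4.12 (cv2) and the standard library are available. Lean on these libraries where they do the work, as an engineer would, in place of code of your own. Each camera call takes 0.05 s, during which the arm holds its last target. There are 200 camera calls.

## Working session

There is one attempt and no reset: what is moved stays moved. The work goes in short steps, Python scripts to look and compute and a shell command to move; the robot and the scene stay as the last step left them, time stands still between calls to the robot, and variables do not carry over. Pictures are saved under pics/ and viewed, at most 10 in all, crops included, and the job is handed in when it is done.

```bash
mkdir -p pics; cat > h.py <<'E'
import numpy as np, cv2
from workcell import bot
def ray(cam,px,z):
    i=bot.camera_info(cam);K=np.array(i["intrinsics"]);T=np.array(i["extrinsics"])
    d=T[:3,:3]@np.linalg.solve(K,[px[1],px[0],1.]);o=T[:3,3]
    return o+d*(z-o[2])/d[2]
def st():
    s=bot.read_state();print(round(s["time"],2),np.round(s["tool_pos"],4),np.round(s["tcp_rot"],3),np.round(s["wrist_force"],2),s["width"],s["grip_force"])
E
python3 - <<'E'
from h import *
st()
for c in ("top","scene"):
    im=bot.read_camera(c);cv2.imwrite(f"pics/{c}0.png",im[:,:,::-1])
    for t,z in (("carriage_top",.082),("marker_top",.060),("home_stop",.044),("board",0),("jar",0),("can",0),("screwbox",0),("screwdriver",.01)):
        for r in bot.spot_point(c,t)[:2]: print(c,t,round(r["conf"],2),np.round(r["pixel"]),np.round(ray(c,r["pixel"],z),4))
E
```

```text
0.0 [ 0.1523 -0.6568  0.2299] [-3.119 -0.357  0.   ] [ 0.49 -0.86  0.04] 1.0019715439663424 0.0
top carriage_top 0.87 [198. 293.] [ 0.6405 -0.039   0.082 ]
top marker_top 0.69 [231. 297.] [ 0.5531 -0.0482  0.06  ]
top home_stop 0.63 [199. 312.] [ 0.6422 -0.0927  0.044 ]
top home_stop 0.49 [276. 125.] [0.4353 0.4216 0.044 ]
top board 0.68 [224. 260.] [0.5794 0.0551 0.    ]
top jar 0.86 [219. 399.] [ 0.5885 -0.347   0.    ]
top can 0.58 [206. 146.] [0.6339 0.3819 0.    ]
top screwbox 0.63 [275. 127.] [0.4385 0.432  0.    ]
top screwbox 0.23 [200. 291.] [ 0.6453 -0.036   0.    ]
top screwdriver 0.61 [160. 284.] [ 0.7637 -0.0169  0.01  ]
top screwdriver 0.48 [210. 150.] [0.6218 0.3692 0.01  ]
scene carriage_top 0.77 [207. 254.] [ 0.635  -0.0268  0.082 ]
scene marker_top 0.63 [192. 277.] [ 0.546  -0.0471  0.06  ]
scene home_stop 0.66 [204. 239.] [ 0.6582 -0.0784  0.044 ]
scene board 0.61 [234. 288.] [ 0.5769  0.0662 -0.    ]
scene board 0.25 [141. 215.] [ 0.5935 -0.3539  0.    ]
scene jar 0.74 [143. 215.] [ 0.5976 -0.3477  0.    ]
scene can 0.65 [328. 334.] [0.6276 0.3674 0.    ]
scene screwbox 0.69 [315. 406.] [0.4427 0.4416 0.    ]
scene screwdriver 0.64 [244. 218.] [ 0.7705 -0.014   0.01  ]
```

View pics/top0.png

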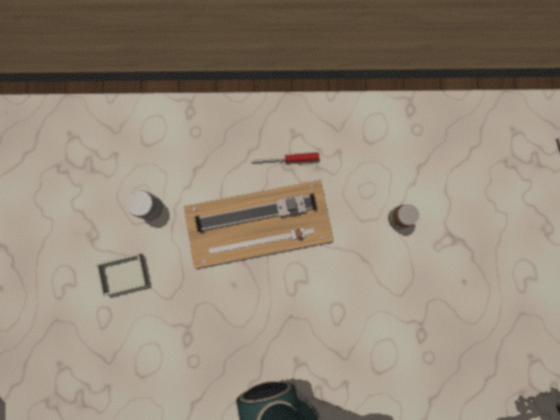

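View pics/scene0.png

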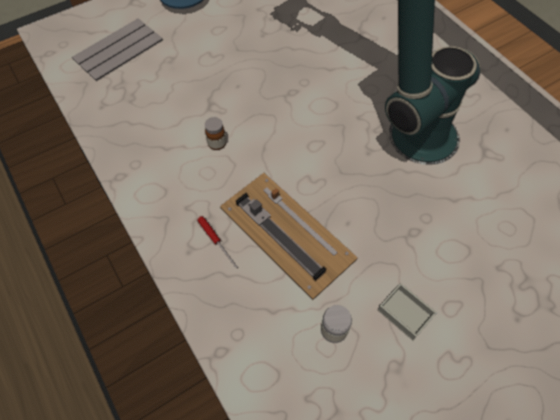

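The top view shows the board around (258,224), with the rail running from (314,203) to (199,222). The carriage post is at (293,205), next to the right stop, and the marker is at (298,234). The network points agree with this, so I'm moving above the carriage.

Careful with the scale: shifts go in shares of 62.5 mm and turns go in shares of 90 degrees. That gives: 0.044 m is 0.704, -0.0353 m is -0.5648.

```bash
echo '[0.704, -0.5648, -0.064, 0, 0.704, -0.5648, -0.064, 0, 0.704, -0.5648, -0.064, 0, 0.704, -0.5648, -0.064, 0, 0.704, -0.5648, -0.064, 0]' | python3 -m jog 0.45 20
echo '[0.704, -0.5648, -0.064, 0, 0.704, -0.5648, -0.064, 0, 0.704, -0.5648, -0.064, 0, 0.704, -0.5648, -0.064, 0, 0.704, -0.5648, -0.064, 0]' | python3 -m jog
echo '[0.704, -0.5648, 0, 0, 0.704, -0.5648, 0, 0, 0.704, -0.5648, 0, 0, 0.704, -0.5648, 0, 0, 0, 0, 0, 0]' | python3 -m jog
python3 - <<'E'
from h import *
st()
im=bot.read_camera("wrist");cv2.imwrite("pics/w0.png",im[:,:,::-1])
for t,z in (("carriage_top",.082),("marker_top",.060),("home_stop",.044),("board",0)):
    for r in bot.spot_point("wrist",t)[:2]: print(t,round(r["conf"],2),np.round(r["pixel"],1),np.round(ray("wrist",r["pixel"],z),4))
E
```

```text
time: 1.52
tool_pos: [0.3278, -0.4345, 0.2517]
tcp_rot: [3.121, 0.356, 0.001]
wrist_force: [0.6, -0.1, 0.0]
width: 0.452
grip_force: 0.0
time: 2.15
tool_pos: [0.5024, -0.2128, 0.2718]
tcp_rot: [3.121, 0.357, 0.001]
wrist_force: [0.9, -0.2, 0.4]
width: 0.448
grip_force: 0.0
time: 2.78
tool_pos: [0.6426, -0.0336, 0.2708]
tcp_rot: [-3.119, -0.364, -0.0]
wrist_force: [-1.2, -0.9, -0.2]
width: 0.451
grip_force: 0.0
2.77 [ 0.6426 -0.0336  0.2708] [-3.119 -0.364 -0.   ] [-1.21 -0.9  -0.22] 0.4511463224496384 0.0
carriage_top 0.6 [198.2 276.4] [ 0.626  -0.0369  0.082 ]
marker_top 0.74 [267.4 282. ] [ 0.5479 -0.0613  0.06  ]
home_stop 0.81 [192.9 341.1] [ 0.636 -0.104  0.044]
board 0.81 [202.2 189.8] [0.5768 0.0545 0.    ]
board 0.62 [194.1 338.7] [ 0.6249 -0.1118  0.    ]
```

View pics/w0.png

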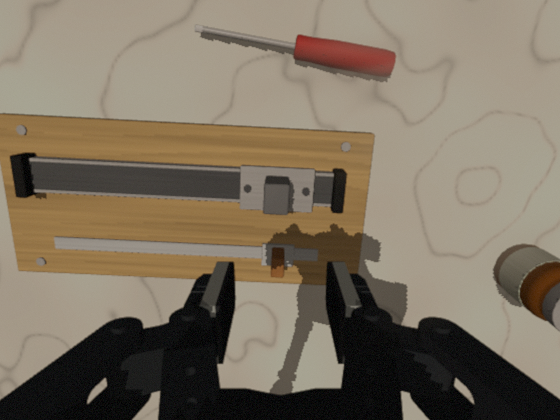

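The wrist view shows the rail with stops at (23,175) and (339,190) and the carriage post near (277,195). There is a gap of about 20 px to the right stop, so it isn't quite home. The marker is at (278,258). Next I'll fit the board pose.

```bash
python3 - <<'E'
from h import *
i=bot.camera_info("wrist");T=np.array(i["extrinsics"]);K=np.array(i["intrinsics"]);print(np.round(T,3))
from scipy.optimize import least_squares
# board top corners z=.018, stops are tops
c=[((133,373),(.09,-.2,.018)),((114,0),None),((271,18),(-.09,.2,.018)),((285,359),(-.09,-.2,.018))]
for px in ((133,373),(271,18),(285,359)): print(px,np.round(ray("wrist",px,.018),4))
im=bot.read_camera("wrist")
for t in("carriage_top","marker_top","home_stop","carriage","marker"):
    try:
        for r in bot.regions_of("wrist",t)[:1]: print(t,r["conf"],r["box"])
    except Exception as e: print(e)
    try: print(bot.spot_point("wrist",t)[:2])
    except Exception as e: print(e)
P=[(.09,-.2,.018,133,373),(-.09,.2,.018,271,18),(-.09,-.2,.018,285,359),(.052,.17,.044,153,12),(.052,-.17,.044,169,345),(.008,-.17,.044,212,345)]
def loc(p,x,y,z): a=p[2];return np.array([p[0]+np.cos(a)*x-np.sin(a)*y,p[1]+np.sin(a)*x+np.cos(a)*y,z])
def proj(w):
    q=K@(T[:3,:3].T@(w-T[:3,3]));return q[1]/q[2],q[0]/q[2]
f=lambda p:np.concatenate([np.subtract(proj(loc(p,*P[k][:3])),P[k][3:]) for k in range(len(P))])
s=least_squares(f,[.577,.055,.2],loss="soft_l1");print(s.x,np.round(s.fun,1))
p=s.x
for j in (0,.01,.02): print(j,"post",np.round(proj(loc(p,.03,-.12+j,.082))),np.round(proj(loc(p,.03,-.12+j-.038,.042))),"mark",np.round(proj(loc(p,-.05,-.12+j,.06))))
cv2.imwrite("pics/w1.png",cv2.resize(im[140:290,220:390,::-1],None,fx=4,fy=4,interpolation=2))
E
```

```text
[[ 0.224 -0.933 -0.283  0.713]
 [-0.975 -0.214 -0.066 -0.021]
 [ 0.001  0.29  -0.957  0.415]
 [ 0.     0.     0.     1.   ]]
(133, 373) [ 0.7008 -0.1253  0.018 ]
(271, 18) [0.4543 0.2354 0.018 ]
(285, 359) [ 0.5262 -0.1615  0.018 ]
carriage_top 0.56 [239.3, 160.3, 310.7, 209.4]
[{'pixel': [194.8, 274.5], 'conf': 0.7}, {'pixel': [43.5, 290.8], 'conf': 0.4}]
marker_top 0.81 [260.2, 239.7, 289.5, 274.7]
[{'pixel': [265.7, 276.2], 'conf': 0.95}]
home_stop 0.56 [0.0, 113.4, 374.5, 281.7]
[{'pixel': [187.0, 334.5], 'conf': 0.89}]
carriage 0.93 [232.6, 159.5, 309.5, 213.4]
it knows: board, can, carriage_top, home_stop, jar, marker_top, screwbox, screwdriver
marker 0.78 [257.1, 240.4, 289.9, 272.2]
it knows: board, can, carriage_top, home_stop, jar, marker_top, screwbox, screwdriver
[0.57913996 0.05335242 0.17675688] [-1.5  2.8 -0.7  0.8 -0.  -1.8  1.1 -2.5  1.4  3.1 -0.2 -1.1]
0 post [199. 299.] [190. 334.] mark [267. 294.]
0.01 post [198. 289.] [190. 324.] mark [266. 284.]
0.02 post [198. 278.] [190. 315.] mark [266. 275.]
```

View pics/w1.png

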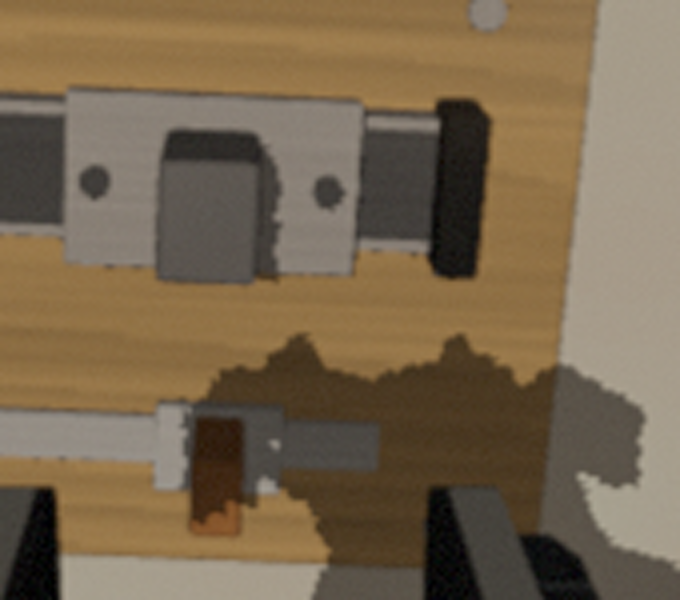

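To row units: 0.05 m is 0.8, -0.0172 m is -0.2752, 0.055 rad / 1.5708 = 0.035.

```bash
echo '[0, 0, 0, 0.035, -0.2752, -0.0128, 0, 0, 0, 0, 0.8, 0, 0, 0, 0.8, 0, 0, 0, 0.48, 0]' | python3 -m jog 0.5 20
echo '[0, 0, 0.48, 0, 0, 0, 0.48, 0, 0, 0, 0, 0]' | python3 -m jog
python3 - <<'E'
from h import *
st()
im=bot.read_camera("wrist");cv2.imwrite("pics/w2.png",im[:,:,::-1])
E
```

```text
time: 4.1
tool_pos: [0.6209, -0.0391, 0.1384]
tcp_rot: [-3.129, -0.273, 0.006]
wrist_force: [-0.3, -0.2, -0.8]
width: 0.499
grip_force: 0.0
time: 4.47
tool_pos: [0.6202, -0.039, 0.0784]
tcp_rot: [-3.129, -0.272, 0.011]
wrist_force: [0.4, -0.7, 0.3]
width: 0.502
grip_force: 0.0
4.47 [ 0.6202 -0.039   0.0784] [-3.129 -0.272  0.011] [ 0.43 -0.66  0.27] 0.5023107791147489 0.0
```

View pics/w2.png

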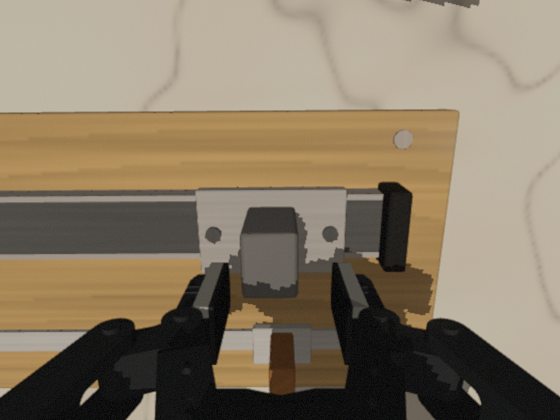

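```bash
python3 - <<'E'
from h import *
i=bot.camera_info("wrist");T=np.array(i["extrinsics"]);K=np.array(i["intrinsics"])
def proj(w):
    q=K@(T[:3,:3].T@(w-T[:3,3]));return np.round([q[1]/q[2],q[0]/q[2]],1)
s=bot.read_state();R=cv2.Rodrigues(np.array(s["tcp_rot"]))[0];print(np.round(R,3))
for o in ((0,0,0),(.011,.021,0),(-.011,.021,0),(.011,-.021,0)): print(o,proj(s["tool_pos"]+R@np.array(o)))
print(ray("wrist",(264,270),.082), ray("wrist",(190,409),.044))
for r in bot.spot_point("wrist","carriage_top")[:2]: print(r,ray("wrist",r["pixel"],.082))
# rail edges -> yaw
for rr in((198,0),(198,190),(190,0),(111,0),(111,450)): print(rr,ray("wrist",rr,.032 if rr[0]>150 else .018))
E
```

```text
[[ 0.985  0.173 -0.003]
 [ 0.173 -0.985  0.   ]
 [-0.003 -0.001 -1.   ]]
(0, 0, 0) [279.1 279.9]
(0.011, 0.021, 0) [255.5 329.7]
(-0.011, 0.021, 0) [301.7 327.8]
(0.011, -0.021, 0) [255.6 230. ]
[ 0.62908966 -0.03371961  0.082     ] [ 0.66313432 -0.09752502  0.044     ]
(198, 0) [0.62014447 0.11368288 0.032     ]
(198, 190) [0.63772766 0.01250705 0.032     ]
(190, 0) [0.62468872 0.1134862  0.032     ]
(111, 0) [0.66444182 0.12165359 0.018     ]
(111, 450) [ 0.7062683  -0.11859998  0.018     ]
```

To row units: 0.012 m is 0.192, 0.009 m is 0.144.

```bash
cat > s.py <<'E'
from workcell import bot
import numpy as np
s=bot.read_state();R=np.array([-.173,.985]);p=np.array(s["tool_pos"]);f=np.array(s["wrist_force"])
print("t%.2f s=%.4f x=%.4f z=%.4f F=%.1f fx=%.1f fz=%.1f g=%.1f"%(s["time"],(p[:2]-[.5791,.0534])@R,(p[:2]-[.5791,.0534])@[.985,.173],p[2],f[:2]@R,f[:2]@[.985,.173],f[2],s["grip_force"]))
E
echo '[0.144, -0.064, 0, 0, 0, 0, 0, 0, 0, 0, 0.192, 0, 0, 0, 0.192, 0, 0, 0, 0, 0]' | python3 -m jog >/dev/null;python3 s.py
echo '[0, -0.032, 0, 0, 0, -0.032, 0, 0]' | python3 -m jog >/dev/null;python3 s.py
echo '[0, -0.032, 0, 0, 0, -0.032, 0, 0]' | python3 -m jog >/dev/null;python3 s.py
echo '[0, -0.032, 0, 0]' | python3 -m jog >/dev/null;python3 s.py
echo '[0, -0.032, 0, 0]' | python3 -m jog >/dev/null;python3 s.py
echo '[0, -0.032, 0, 0]' | python3 -m jog >/dev/null;python3 s.py
echo '[0, -0.032, 0, 0]' | python3 -m jog >/dev/null;python3 s.py
```

```text
t5.20 s=-0.0945 x=0.0352 z=0.0549 F=0.1 fx=-0.4 fz=-0.4 g=0.0
t5.45 s=-0.0909 x=0.0373 z=0.0576 F=-1.2 fx=-0.2 fz=0.1 g=0.0
t5.70 s=-0.0868 x=0.0373 z=0.0576 F=0.0 fx=-0.1 fz=-0.2 g=0.0
t5.83 s=-0.0848 x=0.0372 z=0.0575 F=0.5 fx=0.3 fz=0.1 g=0.0
t5.95 s=-0.0831 x=0.0371 z=0.0574 F=-1.1 fx=-0.5 fz=0.1 g=0.6
t6.08 s=-0.0811 x=0.0371 z=0.0574 F=-1.3 fx=-0.1 fz=-0.2 g=0.6
t6.20 s=-0.0790 x=0.0371 z=0.0574 F=-0.7 fx=-0.5 fz=0.2 g=0.6
```

To row units: -0.004 m is -0.064, -0.003 m is -0.048.

```bash
echo '[0, -0.048, 0, 0, 0, -0.064, 0, 0, 0, -0.064, 0, 0, 0, -0.064, 0, 0, 0, -0.064, 0, 0]' | python3 -m jog >/dev/null;python3 s.py
echo '[0, -0.064, 0, 0, 0, -0.064, 0, 0, 0, -0.048, 0, 0]' | python3 -m jog >/dev/null;python3 s.py
echo '[0, -0.032, 0, 0]' | python3 -m jog >/dev/null;python3 s.py
echo '[0, -0.032, 0, 0]' | python3 -m jog >/dev/null;python3 s.py
echo '[0, -0.032, 0, 0]' | python3 -m jog >/dev/null;python3 s.py
echo '[0, -0.032, 0, 0]' | python3 -m jog >/dev/null;python3 s.py
echo '[0, -0.032, 0, 0]' | python3 -m jog >/dev/null;python3 s.py
echo '[0, -0.032, 0, 0]' | python3 -m jog >/dev/null;python3 s.py
echo '[0, -0.032, 0, 0]' | python3 -m jog >/dev/null;python3 s.py
echo '[0, -0.032, 0, 0]' | python3 -m jog >/dev/null;python3 s.py
echo '[0, -0.032, 0, 0]' | python3 -m jog >/dev/null;python3 s.py
echo '[0, -0.032, 0, 0]' | python3 -m jog >/dev/null;python3 s.py
```

```text
t6.83 s=-0.0596 x=0.0370 z=0.0573 F=-0.8 fx=-0.9 fz=1.1 g=0.7
t7.20 s=-0.0486 x=0.0370 z=0.0572 F=-1.6 fx=-0.8 fz=1.5 g=0.6
t7.33 s=-0.0467 x=0.0370 z=0.0572 F=-1.1 fx=-0.8 fz=0.4 g=0.6
t7.45 s=-0.0448 x=0.0370 z=0.0572 F=-1.4 fx=-1.2 fz=1.1 g=0.6
t7.58 s=-0.0428 x=0.0370 z=0.0572 F=-1.0 fx=-0.8 fz=-0.1 g=0.6
t7.70 s=-0.0409 x=0.0370 z=0.0572 F=-1.1 fx=-0.2 fz=-0.4 g=0.6
t7.83 s=-0.0388 x=0.0370 z=0.0572 F=-0.7 fx=-0.8 fz=-0.4 g=0.6
t7.95 s=-0.0368 x=0.0370 z=0.0572 F=-1.1 fx=-0.8 fz=1.0 g=0.6
t8.07 s=-0.0348 x=0.0370 z=0.0572 F=-1.4 fx=-1.2 fz=-0.3 g=0.6
t8.20 s=-0.0328 x=0.0370 z=0.0572 F=-0.6 fx=-1.8 fz=0.3 g=0.6
t8.32 s=-0.0308 x=0.0370 z=0.0572 F=-0.6 fx=-1.3 fz=-0.6 g=0.6
t8.45 s=-0.0288 x=0.0371 z=0.0572 F=-0.7 fx=-0.9 fz=-0.1 g=0.6
```

To row units: -0.002 m is -0.032.

```bash
m(){ python3 s.py | cut -c1-48,60-; }
for i in 1; do
echo '[0, -0.032, 0, 0]' | python3 -m jog >/dev/null;python3 s.py
echo '[0, -0.032, 0, 0]' | python3 -m jog >/dev/null;python3 s.py
echo '[0, -0.032, 0, 0]' | python3 -m jog >/dev/null;python3 s.py
echo '[0, -0.032, 0, 0]' | python3 -m jog >/dev/null;python3 s.py
echo '[0, -0.032, 0, 0]' | python3 -m jog >/dev/null;python3 s.py
echo '[0, -0.032, 0, 0]' | python3 -m jog >/dev/null;python3 s.py
echo '[0, -0.032, 0, 0]' | python3 -m jog >/dev/null;python3 s.py
echo '[0, -0.032, 0, 0]' | python3 -m jog >/dev/null;python3 s.py
echo '[0, -0.032, 0, 0]' | python3 -m jog >/dev/null;python3 s.py
echo '[0, -0.032, 0, 0]' | python3 -m jog >/dev/null;python3 s.py
echo '[0, -0.032, 0, 0]' | python3 -m jog >/dev/null;python3 s.py
echo '[0, -0.032, 0, 0]' | python3 -m jog >/dev/null;python3 s.py
echo '[0, -0.032, 0, 0]' | python3 -m jog >/dev/null;python3 s.py
echo '[0, -0.032, 0, 0]' | python3 -m jog >/dev/null;python3 s.py
echo '[0, -0.032, 0, 0]' | python3 -m jog >/dev/null;python3 s.py
echo '[0, -0.032, 0, 0]' | python3 -m jog >/dev/null;python3 s.py
echo '[0, -0.032, 0, 0]' | python3 -m jog >/dev/null;python3 s.py
echo '[0, -0.032, 0, 0]' | python3 -m jog >/dev/null;python3 s.py
echo '[0, -0.032, 0, 0]' | python3 -m jog >/dev/null;python3 s.py
echo '[0, -0.032, 0, 0]' | python3 -m jog >/dev/null;python3 s.py
done
```

```text
t8.57 s=-0.0268 x=0.0371 z=0.0572 F=-1.4 fx=-0.8 fz=-0.4 g=0.6
t8.70 s=-0.0248 x=0.0371 z=0.0572 F=-2.2 fx=-1.3 fz=0.1 g=0.6
t8.82 s=-0.0228 x=0.0371 z=0.0572 F=-0.7 fx=-0.8 fz=-1.1 g=0.6
t8.95 s=-0.0208 x=0.0371 z=0.0573 F=-1.6 fx=-0.8 fz=0.1 g=0.6
t9.07 s=-0.0188 x=0.0372 z=0.0573 F=-1.8 fx=0.4 fz=-0.3 g=0.6
t9.20 s=-0.0168 x=0.0371 z=0.0573 F=-1.8 fx=-0.5 fz=-0.3 g=0.6
t9.32 s=-0.0148 x=0.0371 z=0.0573 F=-1.3 fx=-1.3 fz=-1.8 g=0.6
t9.45 s=-0.0128 x=0.0371 z=0.0573 F=-1.2 fx=-0.1 fz=0.0 g=0.6
t9.57 s=-0.0108 x=0.0371 z=0.0573 F=-1.2 fx=-0.9 fz=-0.8 g=0.6
t9.70 s=-0.0088 x=0.0371 z=0.0573 F=-0.9 fx=-1.1 fz=-1.1 g=0.6
t9.82 s=-0.0068 x=0.0371 z=0.0573 F=-0.5 fx=-1.0 fz=0.0 g=0.6
t9.95 s=-0.0048 x=0.0372 z=0.0573 F=-0.9 fx=-0.7 fz=-1.4 g=0.6
t10.07 s=-0.0028 x=0.0372 z=0.0573 F=-1.0 fx=-1.6 fz=-0.2 g=0.6
t10.20 s=-0.0008 x=0.0371 z=0.0573 F=-1.6 fx=0.2 fz=-0.2 g=0.6
t10.32 s=0.0012 x=0.0372 z=0.0573 F=-0.3 fx=-0.9 fz=-0.4 g=0.6
t10.45 s=0.0032 x=0.0371 z=0.0573 F=-1.8 fx=-0.3 fz=-0.1 g=0.6
t10.57 s=0.0052 x=0.0372 z=0.0573 F=-1.5 fx=-1.2 fz=0.8 g=0.6
t10.70 s=0.0072 x=0.0372 z=0.0573 F=-0.8 fx=-1.2 fz=0.2 g=0.6
t10.82 s=0.0092 x=0.0372 z=0.0573 F=-1.9 fx=-0.5 fz=0.1 g=0.6
t10.95 s=0.0112 x=0.0372 z=0.0573 F=-1.0 fx=-0.8 fz=-0.0 g=0.6
```

To row units: -0.002 m is -0.032.

```bash
echo '[0, -0.032, 0, 0]' | python3 -m jog >/dev/null;python3 s.py
echo '[0, -0.032, 0, 0]' | python3 -m jog >/dev/null;python3 s.py
echo '[0, -0.032, 0, 0]' | python3 -m jog >/dev/null;python3 s.py
echo '[0, -0.032, 0, 0]' | python3 -m jog >/dev/null;python3 s.py
echo '[0, -0.032, 0, 0]' | python3 -m jog >/dev/null;python3 s.py
echo '[0, -0.032, 0, 0]' | python3 -m jog >/dev/null;python3 s.py
echo '[0, -0.032, 0, 0]' | python3 -m jog >/dev/null;python3 s.py
echo '[0, -0.032, 0, 0]' | python3 -m jog >/dev/null;python3 s.py
echo '[0, -0.032, 0, 0]' | python3 -m jog >/dev/null;python3 s.py
echo '[0, -0.032, 0, 0]' | python3 -m jog >/dev/null;python3 s.py
echo '[0, -0.032, 0, 0]' | python3 -m jog >/dev/null;python3 s.py
echo '[0, -0.032, 0, 0]' | python3 -m jog >/dev/null;python3 s.py
echo '[0, -0.032, 0, 0]' | python3 -m jog >/dev/null;python3 s.py
echo '[0, -0.032, 0, 0]' | python3 -m jog >/dev/null;python3 s.py
echo '[0, -0.032, 0, 0]' | python3 -m jog >/dev/null;python3 s.py
echo '[0, -0.032, 0, 0]' | python3 -m jog >/dev/null;python3 s.py
echo '[0, -0.032, 0, 0]' | python3 -m jog >/dev/null;python3 s.py
echo '[0, -0.032, 0, 0]' | python3 -m jog >/dev/null;python3 s.py
echo '[0, -0.032, 0, 0]' | python3 -m jog >/dev/null;python3 s.py
echo '[0, -0.032, 0, 0]' | python3 -m jog >/dev/null;python3 s.py
```

```text
t11.07 s=0.0132 x=0.0372 z=0.0573 F=-1.1 fx=-0.9 fz=-0.1 g=0.6
t11.20 s=0.0152 x=0.0372 z=0.0573 F=-1.7 fx=-0.4 fz=0.2 g=0.6
t11.32 s=0.0172 x=0.0372 z=0.0573 F=-1.5 fx=-0.3 fz=0.1 g=0.6
t11.45 s=0.0192 x=0.0372 z=0.0573 F=-1.3 fx=-1.0 fz=1.1 g=0.6
t11.57 s=0.0212 x=0.0372 z=0.0573 F=-1.3 fx=-0.5 fz=0.7 g=0.6
t11.70 s=0.0232 x=0.0372 z=0.0573 F=-0.5 fx=0.1 fz=-0.4 g=0.6
t11.82 s=0.0252 x=0.0372 z=0.0573 F=-1.3 fx=-0.2 fz=0.0 g=0.6
t11.95 s=0.0272 x=0.0372 z=0.0573 F=-1.4 fx=-1.2 fz=-0.4 g=0.6
t12.07 s=0.0292 x=0.0372 z=0.0573 F=-1.7 fx=-1.6 fz=0.6 g=0.6
t12.20 s=0.0312 x=0.0372 z=0.0573 F=-0.8 fx=-0.9 fz=-0.2 g=0.6
t12.32 s=0.0332 x=0.0372 z=0.0573 F=-0.8 fx=-1.1 fz=0.4 g=0.6
t12.45 s=0.0352 x=0.0371 z=0.0572 F=-1.2 fx=-0.5 fz=-0.3 g=0.6
t12.57 s=0.0372 x=0.0372 z=0.0573 F=-1.5 fx=-0.5 fz=0.8 g=0.6
t12.70 s=0.0392 x=0.0372 z=0.0573 F=-1.1 fx=-0.6 fz=0.2 g=0.6
t12.82 s=0.0412 x=0.0372 z=0.0573 F=-2.0 fx=-0.8 fz=-0.3 g=0.6
t12.95 s=0.0432 x=0.0372 z=0.0573 F=-1.6 fx=-1.2 fz=0.4 g=0.6
t13.07 s=0.0452 x=0.0372 z=0.0573 F=-0.4 fx=-0.3 fz=-0.4 g=0.6
t13.20 s=0.0472 x=0.0372 z=0.0573 F=-1.1 fx=-1.3 fz=0.3 g=0.6
t13.32 s=0.0492 x=0.0372 z=0.0573 F=-1.5 fx=-1.1 fz=-0.6 g=0.6
t13.45 s=0.0512 x=0.0372 z=0.0573 F=-0.7 fx=-0.8 fz=0.2 g=0.6
```

To row units: -0.002 m is -0.032.

```bash
echo '[0, -0.032, 0, 0]' | python3 -m jog >/dev/null;python3 s.py
echo '[0, -0.032, 0, 0]' | python3 -m jog >/dev/null;python3 s.py
echo '[0, -0.032, 0, 0]' | python3 -m jog >/dev/null;python3 s.py
echo '[0, -0.032, 0, 0]' | python3 -m jog >/dev/null;python3 s.py
echo '[0, -0.032, 0, 0]' | python3 -m jog >/dev/null;python3 s.py
echo '[0, -0.032, 0, 0]' | python3 -m jog >/dev/null;python3 s.py
echo '[0, -0.032, 0, 0]' | python3 -m jog >/dev/null;python3 s.py
echo '[0, -0.032, 0, 0]' | python3 -m jog >/dev/null;python3 s.py
echo '[0, -0.032, 0, 0]' | python3 -m jog >/dev/null;python3 s.py
echo '[0, -0.032, 0, 0]' | python3 -m jog >/dev/null;python3 s.py
echo '[0, -0.032, 0, 0]' | python3 -m jog >/dev/null;python3 s.py
echo '[0, -0.032, 0, 0]' | python3 -m jog >/dev/null;python3 s.py
echo '[0, -0.032, 0, 0]' | python3 -m jog >/dev/null;python3 s.py
echo '[0, -0.032, 0, 0]' | python3 -m jog >/dev/null;python3 s.py
echo '[0, -0.032, 0, 0]' | python3 -m jog >/dev/null;python3 s.py
echo '[0, -0.032, 0, 0]' | python3 -m jog >/dev/null;python3 s.py
echo '[0, -0.032, 0, 0]' | python3 -m jog >/dev/null;python3 s.py
echo '[0, -0.032, 0, 0]' | python3 -m jog >/dev/null;python3 s.py
echo '[0, -0.032, 0, 0]' | python3 -m jog >/dev/null;python3 s.py
echo '[0, -0.032, 0, 0]' | python3 -m jog >/dev/null;python3 s.py
```

```text
t13.57 s=0.0532 x=0.0372 z=0.0573 F=-0.9 fx=-1.4 fz=0.0 g=0.6
t13.70 s=0.0552 x=0.0372 z=0.0573 F=-1.6 fx=-2.0 fz=-0.1 g=0.6
t13.82 s=0.0572 x=0.0372 z=0.0573 F=-1.6 fx=-1.1 fz=-0.3 g=0.6
t13.95 s=0.0592 x=0.0372 z=0.0573 F=-1.1 fx=-0.7 fz=0.4 g=0.6
t14.07 s=0.0612 x=0.0372 z=0.0573 F=-2.0 fx=-0.7 fz=0.6 g=0.6
t14.20 s=0.0632 x=0.0372 z=0.0573 F=-1.1 fx=-0.8 fz=-0.4 g=0.6
t14.32 s=0.0652 x=0.0372 z=0.0573 F=-0.9 fx=-0.6 fz=-0.9 g=0.6
t14.45 s=0.0672 x=0.0372 z=0.0573 F=-0.8 fx=-1.7 fz=-0.2 g=0.6
t14.57 s=0.0692 x=0.0372 z=0.0573 F=-1.3 fx=-0.8 fz=-0.4 g=0.6
t14.70 s=0.0712 x=0.0372 z=0.0573 F=-0.9 fx=-0.5 fz=-0.7 g=0.6
t14.82 s=0.0732 x=0.0372 z=0.0573 F=-0.6 fx=-0.6 fz=0.2 g=0.6
t14.95 s=0.0752 x=0.0372 z=0.0573 F=-2.2 fx=-0.7 fz=-0.6 g=0.9
t15.07 s=0.0763 x=0.0372 z=0.0573 F=-6.8 fx=-0.9 fz=-0.1 g=3.6
t15.20 s=0.0773 x=0.0372 z=0.0573 F=-8.5 fx=-1.4 fz=0.8 g=4.2
t15.32 s=0.0794 x=0.0372 z=0.0573 F=-7.3 fx=-1.0 fz=1.3 g=3.5
t15.45 s=0.0817 x=0.0372 z=0.0573 F=-5.3 fx=-1.0 fz=-0.2 g=2.7
t15.57 s=0.0842 x=0.0371 z=0.0573 F=-4.1 fx=-1.3 fz=0.5 g=1.9
t15.70 s=0.0870 x=0.0371 z=0.0573 F=-2.8 fx=-1.0 fz=1.4 g=1.1
t15.82 s=0.0896 x=0.0373 z=0.0573 F=-2.3 fx=0.1 fz=0.1 g=0.6
t15.95 s=0.0916 x=0.0373 z=0.0573 F=-1.0 fx=0.0 fz=0.7 g=0.6
```

Crumb felt at s≈0.075–0.089. I'll continue gently to the left stop.

To row units: -0.003 m is -0.048.

```bash
echo '[0, -0.048, 0, 0, 0, -0.048, 0, 0, 0, -0.048, 0, 0, 0, -0.048, 0, 0]' | python3 -m jog >/dev/null;python3 s.py
echo '[0, -0.032, 0, 0, 0, -0.032, 0, 0, 0, -0.032, 0, 0, 0, -0.032, 0, 0]' | python3 -m jog >/dev/null;python3 s.py
echo '[0, -0.032, 0, 0, 0, -0.032, 0, 0]' | python3 -m jog >/dev/null;python3 s.py
echo '[0, -0.032, 0, 0, 0, -0.032, 0, 0]' | python3 -m jog >/dev/null;python3 s.py
echo '[0, -0.016, 0, 0, 0, -0.016, 0, 0]' | python3 -m jog >/dev/null;python3 s.py
echo '[0, -0.016, 0, 0, 0, -0.016, 0, 0]' | python3 -m jog >/dev/null;python3 s.py
echo '[0, -0.016, 0, 0]' | python3 -m jog >/dev/null;python3 s.py
echo '[0, -0.016, 0, 0]' | python3 -m jog >/dev/null;python3 s.py
```

```text
t16.45 s=0.1033 x=0.0372 z=0.0573 F=-0.7 fx=-1.5 fz=-0.5 g=0.6
t16.95 s=0.1112 x=0.0372 z=0.0573 F=-0.5 fx=0.3 fz=-0.5 g=0.6
t17.20 s=0.1152 x=0.0373 z=0.0573 F=-0.2 fx=-0.4 fz=-0.4 g=0.6
t17.45 s=0.1192 x=0.0372 z=0.0573 F=-1.0 fx=-1.1 fz=0.2 g=0.6
t17.70 s=0.1212 x=0.0373 z=0.0573 F=-2.0 fx=-0.3 fz=-0.2 g=0.6
t17.95 s=0.1231 x=0.0373 z=0.0573 F=-1.5 fx=-0.9 fz=0.3 g=0.6
t18.07 s=0.1241 x=0.0373 z=0.0573 F=-0.7 fx=-1.2 fz=-0.2 g=0.6
t18.20 s=0.1251 x=0.0373 z=0.0573 F=-1.5 fx=-1.4 fz=-0.3 g=0.6
```

```bash
echo '[0, -0.016, 0, 0]' | python3 -m jog >/dev/null;python3 s.py
echo '[0, -0.016, 0, 0]' | python3 -m jog >/dev/null;python3 s.py
echo '[0, -0.016, 0, 0]' | python3 -m jog >/dev/null;python3 s.py
echo '[0, -0.016, 0, 0]' | python3 -m jog >/dev/null;python3 s.py
echo '[0, -0.016, 0, 0]' | python3 -m jog >/dev/null;python3 s.py
```

```text
t18.32 s=0.1261 x=0.0372 z=0.0572 F=-1.4 fx=-1.9 fz=-0.3 g=0.6
t18.45 s=0.1271 x=0.0373 z=0.0573 F=-1.9 fx=-0.8 fz=-0.1 g=0.6
t18.57 s=0.1282 x=0.0373 z=0.0573 F=-0.9 fx=-0.7 fz=-0.5 g=0.6
t18.70 s=0.1291 x=0.0373 z=0.0573 F=-1.4 fx=-0.2 fz=-0.1 g=0.6
t18.82 s=0.1301 x=0.0373 z=0.0573 F=-1.4 fx=-0.0 fz=0.2 g=0.6
```

To row units: -0.001 m is -0.016.

```bash
echo '[0, -0.016, 0, 0]' | python3 -m jog >/dev/null;python3 s.py
echo '[0, -0.016, 0, 0]' | python3 -m jog >/dev/null;python3 s.py
echo '[0, -0.016, 0, 0]' | python3 -m jog >/dev/null;python3 s.py
```

```text
t18.95 s=0.1311 x=0.0373 z=0.0572 F=-1.0 fx=-2.1 fz=-0.0 g=0.6
t19.07 s=0.1322 x=0.0373 z=0.0573 F=-1.8 fx=-1.4 fz=0.2 g=0.6
t19.20 s=0.1331 x=0.0373 z=0.0573 F=-0.9 fx=-1.0 fz=-0.0 g=0.6
```

```bash
python3 - <<'E'
from h import *
im=bot.read_camera("wrist");cv2.imwrite("pics/w3.png",im[:,:,::-1])
E
```

```text
(no output)
```

View pics/w3.png

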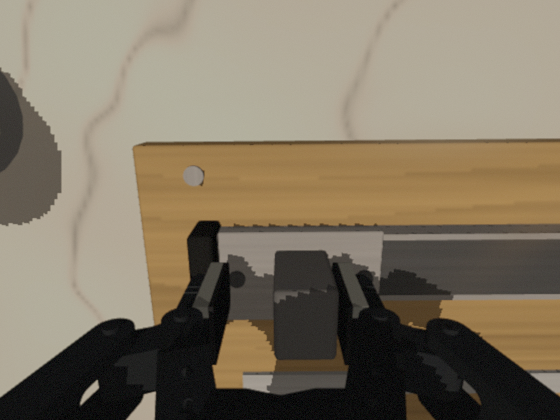

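The plate's left edge, at column 218, almost touches the left stop. I'll creep on until the force rises.

To row units: -0.0006 m is -0.0096.

```bash
echo '[0, -0.0096, 0, 0]' | python3 -m jog >/dev/null;python3 s.py
echo '[0, -0.0096, 0, 0]' | python3 -m jog >/dev/null;python3 s.py
echo '[0, -0.0096, 0, 0]' | python3 -m jog >/dev/null;python3 s.py
echo '[0, -0.0096, 0, 0]' | python3 -m jog >/dev/null;python3 s.py
echo '[0, -0.0096, 0, 0]' | python3 -m jog >/dev/null;python3 s.py
```

```text
t19.38 s=0.1337 x=0.0373 z=0.0573 F=-1.6 fx=-0.6 fz=0.4 g=0.6
t19.50 s=0.1343 x=0.0373 z=0.0573 F=-0.4 fx=-1.0 fz=0.8 g=0.6
t19.62 s=0.1349 x=0.0374 z=0.0573 F=-0.5 fx=-0.6 fz=0.3 g=0.6
t19.75 s=0.1355 x=0.0373 z=0.0573 F=-2.3 fx=-0.4 fz=-0.4 g=1.0
t19.88 s=0.1358 x=0.0373 z=0.0573 F=-4.0 fx=-1.3 fz=0.9 g=1.5
```

Left stop contact is at s≈0.1353, with about 4 N. Now the return stroke.

To row units: 0.003 m is 0.048.

```bash
echo '[0, 0.048, 0, 0, 0, 0.048, 0, 0, 0, 0.048, 0, 0, 0, 0.048, 0, 0]' | python3 -m jog >/dev/null;python3 s.py
echo '[0, 0.032, 0, 0, 0, 0.032, 0, 0, 0, 0.032, 0, 0]' | python3 -m jog >/dev/null;python3 s.py
echo '[0, 0.032, 0, 0, 0, 0.032, 0, 0, 0, 0.032, 0, 0]' | python3 -m jog >/dev/null;python3 s.py
echo '[0, 0.048, 0, 0, 0, 0.048, 0, 0, 0, 0.048, 0, 0, 0, 0.048, 0, 0, 0, 0.048, 0, 0]' | python3 -m jog >/dev/null;python3 s.py
echo '[0, 0.048, 0, 0, 0, 0.048, 0, 0, 0, 0.048, 0, 0, 0, 0.048, 0, 0]' | python3 -m jog >/dev/null;python3 s.py
echo '[0, 0.032, 0, 0, 0, 0.032, 0, 0]' | python3 -m jog >/dev/null;python3 s.py
echo '[0, 0.032, 0, 0]' | python3 -m jog >/dev/null;python3 s.py
echo '[0, 0.032, 0, 0]' | python3 -m jog >/dev/null;python3 s.py
echo '[0, 0.032, 0, 0]' | python3 -m jog >/dev/null;python3 s.py
echo '[0, 0.032, 0, 0]' | python3 -m jog >/dev/null;python3 s.py
echo '[0, 0.032, 0, 0]' | python3 -m jog >/dev/null;python3 s.py
echo '[0, 0.032, 0, 0]' | python3 -m jog >/dev/null;python3 s.py
echo '[0, 0.032, 0, 0]' | python3 -m jog >/dev/null;python3 s.py
echo '[0, 0.032, 0, 0]' | python3 -m jog >/dev/null;python3 s.py
echo '[0, 0.032, 0, 0]' | python3 -m jog >/dev/null;python3 s.py
echo '[0, 0.032, 0, 0]' | python3 -m jog >/dev/null;python3 s.py
echo '[0, 0.032, 0, 0]' | python3 -m jog >/dev/null;python3 s.py
echo '[0, 0.032, 0, 0]' | python3 -m jog >/dev/null;python3 s.py
```

```text
t20.38 s=0.1239 x=0.0374 z=0.0573 F=-0.1 fx=0.3 fz=-0.0 g=0.0
t20.75 s=0.1180 x=0.0373 z=0.0573 F=0.1 fx=-0.5 fz=0.7 g=0.0
t21.12 s=0.1122 x=0.0373 z=0.0573 F=2.1 fx=0.4 fz=0.3 g=0.6
t21.75 s=0.0968 x=0.0374 z=0.0573 F=0.8 fx=1.1 fz=-0.8 g=0.7
t22.25 s=0.0848 x=0.0373 z=0.0574 F=1.5 fx=0.7 fz=-0.1 g=0.7
t22.50 s=0.0809 x=0.0373 z=0.0573 F=2.0 fx=1.1 fz=-0.6 g=0.6
t22.62 s=0.0790 x=0.0373 z=0.0573 F=1.7 fx=0.9 fz=0.8 g=0.6
t22.75 s=0.0770 x=0.0373 z=0.0574 F=1.0 fx=1.3 fz=0.2 g=0.6
t22.88 s=0.0750 x=0.0373 z=0.0573 F=1.9 fx=1.0 fz=0.6 g=0.6
t23.00 s=0.0730 x=0.0373 z=0.0573 F=2.7 fx=1.0 fz=0.3 g=0.6
t23.12 s=0.0710 x=0.0372 z=0.0573 F=2.1 fx=-0.0 fz=0.6 g=0.6
t23.25 s=0.0691 x=0.0372 z=0.0573 F=3.5 fx=1.1 fz=0.9 g=1.7
t23.38 s=0.0681 x=0.0372 z=0.0573 F=8.2 fx=0.9 fz=0.3 g=4.2
t23.50 s=0.0669 x=0.0373 z=0.0573 F=8.4 fx=-0.1 fz=0.4 g=4.1
t23.62 s=0.0647 x=0.0373 z=0.0573 F=6.4 fx=0.9 fz=0.5 g=3.3
t23.75 s=0.0623 x=0.0373 z=0.0573 F=4.3 fx=0.9 fz=-0.1 g=2.5
t23.88 s=0.0597 x=0.0373 z=0.0573 F=3.7 fx=1.0 fz=-0.5 g=1.7
t24.00 s=0.0569 x=0.0373 z=0.0573 F=1.4 fx=1.4 fz=-0.6 g=0.5
```

Both passes give the same midpoint, s=0.0723. Carrying on toward home.

To row units: 0.004 m is 0.064, 0.003 m is 0.048.

```bash
echo '[0, 0.048, 0, 0, 0, 0.064, 0, 0, 0, 0.064, 0, 0, 0, 0.064, 0, 0, 0, 0.064, 0, 0]' | python3 -m jog >/dev/null;python3 s.py
echo '[0, 0.064, 0, 0, 0, 0.064, 0, 0, 0, 0.064, 0, 0, 0, 0.064, 0, 0, 0, 0.064, 0, 0]' | python3 -m jog >/dev/null;python3 s.py
echo '[0, 0.064, 0, 0, 0, 0.064, 0, 0, 0, 0.064, 0, 0, 0, 0.064, 0, 0, 0, 0.064, 0, 0]' | python3 -m jog >/dev/null;python3 s.py
echo '[0, 0.064, 0, 0, 0, 0.064, 0, 0, 0, 0.064, 0, 0, 0, 0.064, 0, 0, 0, 0.064, 0, 0]' | python3 -m jog >/dev/null;python3 s.py
echo '[0, 0.064, 0, 0, 0, 0.064, 0, 0, 0, 0.064, 0, 0, 0, 0.064, 0, 0, 0, 0.064, 0, 0]' | python3 -m jog >/dev/null;python3 s.py
echo '[0, 0.064, 0, 0, 0, 0.064, 0, 0, 0, 0.064, 0, 0, 0, 0.064, 0, 0, 0, 0.064, 0, 0]' | python3 -m jog >/dev/null;python3 s.py
echo '[0, 0.064, 0, 0, 0, 0.064, 0, 0, 0, 0.064, 0, 0, 0, 0.064, 0, 0, 0, 0.064, 0, 0]' | python3 -m jog >/dev/null;python3 s.py
echo '[0, 0.064, 0, 0, 0, 0.064, 0, 0, 0, 0.048, 0, 0, 0, 0.048, 0, 0, 0, 0.048, 0, 0]' | python3 -m jog >/dev/null;python3 s.py
echo '[0, 0.032, 0, 0, 0, 0.032, 0, 0, 0, 0.032, 0, 0]' | python3 -m jog >/dev/null;python3 s.py
echo '[0, 0.016, 0, 0, 0, 0.016, 0, 0]' | python3 -m jog >/dev/null;python3 s.py
echo '[0, 0.016, 0, 0, 0, 0.016, 0, 0]' | python3 -m jog >/dev/null;python3 s.py
```

```text
t24.62 s=0.0377 x=0.0372 z=0.0573 F=0.4 fx=0.8 fz=-0.1 g=0.7
t25.25 s=0.0178 x=0.0372 z=0.0573 F=1.9 fx=1.6 fz=-0.6 g=0.7
t25.88 s=-0.0022 x=0.0372 z=0.0573 F=1.1 fx=1.2 fz=-0.4 g=0.7
t26.50 s=-0.0222 x=0.0372 z=0.0573 F=1.3 fx=-0.0 fz=0.1 g=0.7
t27.12 s=-0.0422 x=0.0371 z=0.0573 F=1.7 fx=1.7 fz=-0.3 g=0.7
t27.75 s=-0.0622 x=0.0370 z=0.0573 F=0.9 fx=1.5 fz=-0.1 g=0.7
t28.38 s=-0.0822 x=0.0371 z=0.0573 F=1.5 fx=0.6 fz=0.1 g=0.7
t29.00 s=-0.0991 x=0.0370 z=0.0573 F=1.1 fx=0.5 fz=0.2 g=0.7
t29.38 s=-0.1050 x=0.0370 z=0.0573 F=0.7 fx=1.0 fz=-1.1 g=0.6
t29.62 s=-0.1070 x=0.0370 z=0.0573 F=1.8 fx=0.3 fz=-0.1 g=0.6
t29.88 s=-0.1089 x=0.0370 z=0.0573 F=1.0 fx=0.7 fz=0.4 g=0.6
```

To row units: 0.001 m is 0.016.

```bash
echo '[0, 0.016, 0, 0, 0, 0.016, 0, 0]' | python3 -m jog >/dev/null;python3 s.py
echo '[0, 0.016, 0, 0, 0, 0.016, 0, 0]' | python3 -m jog >/dev/null;python3 s.py
echo '[0, 0.016, 0, 0, 0, 0.016, 0, 0]' | python3 -m jog >/dev/null;python3 s.py
echo '[0, 0.016, 0, 0]' | python3 -m jog >/dev/null;python3 s.py
echo '[0, 0.016, 0, 0]' | python3 -m jog >/dev/null;python3 s.py
echo '[0, 0.0112, 0, 0]' | python3 -m jog >/dev/null;python3 s.py
echo '[0, 0.0112, 0, 0]' | python3 -m jog >/dev/null;python3 s.py
echo '[0, 0.0112, 0, 0]' | python3 -m jog >/dev/null;python3 s.py
```

```text
t30.12 s=-0.1110 x=0.0370 z=0.0573 F=2.0 fx=0.3 fz=-0.8 g=0.6
t30.38 s=-0.1130 x=0.0370 z=0.0573 F=1.9 fx=0.5 fz=0.2 g=0.6
t30.62 s=-0.1150 x=0.0370 z=0.0573 F=1.1 fx=1.0 fz=0.3 g=0.6
t30.75 s=-0.1160 x=0.0370 z=0.0573 F=0.3 fx=0.9 fz=0.4 g=0.6
t30.88 s=-0.1170 x=0.0370 z=0.0573 F=1.8 fx=1.2 fz=-0.6 g=0.6
t31.00 s=-0.1177 x=0.0370 z=0.0573 F=1.0 fx=0.3 fz=-0.1 g=0.6
t31.12 s=-0.1184 x=0.0370 z=0.0573 F=0.8 fx=1.5 fz=-0.3 g=0.6
t31.25 s=-0.1191 x=0.0370 z=0.0573 F=0.9 fx=2.5 fz=-1.5 g=0.6
```

To row units: 0.0007 m is 0.0112.

```bash
echo '[0, 0.0112, 0, 0]' | python3 -m jog >/dev/null;python3 s.py
echo '[0, 0.0112, 0, 0]' | python3 -m jog >/dev/null;python3 s.py
echo '[0, 0.0112, 0, 0]' | python3 -m jog >/dev/null;python3 s.py
echo '[0, 0.0112, 0, 0]' | python3 -m jog >/dev/null;python3 s.py
echo '[0, 0.0112, 0, 0]' | python3 -m jog >/dev/null;python3 s.py
```

```text
t31.38 s=-0.1198 x=0.0370 z=0.0573 F=1.9 fx=0.8 fz=-0.0 g=0.6
t31.50 s=-0.1205 x=0.0370 z=0.0573 F=0.8 fx=0.5 fz=-0.5 g=0.6
t31.62 s=-0.1212 x=0.0370 z=0.0573 F=1.6 fx=0.8 fz=0.7 g=0.6
t31.75 s=-0.1219 x=0.0370 z=0.0573 F=2.1 fx=0.3 fz=-0.5 g=0.6
t31.88 s=-0.1226 x=0.0371 z=0.0573 F=1.0 fx=0.2 fz=-1.1 g=0.6
```

To row units: 0.0007 m is 0.0112.

```bash
echo '[0, 0.0112, 0, 0]' | python3 -m jog >/dev/null;python3 s.py
echo '[0, 0.0112, 0, 0]' | python3 -m jog >/dev/null;python3 s.py
echo '[0, 0.0112, 0, 0]' | python3 -m jog >/dev/null;python3 s.py
```

```text
t32.00 s=-0.1233 x=0.0370 z=0.0573 F=1.2 fx=1.4 fz=-0.6 g=0.6
t32.12 s=-0.1238 x=0.0370 z=0.0573 F=2.4 fx=1.9 fz=1.3 g=1.3
t32.25 s=-0.1242 x=0.0370 z=0.0573 F=4.3 fx=1.0 fz=0.5 g=2.0
```

Home stop contact is at s≈−0.1235. The span gives TCP centre = j − 0.1141, so the crumb is at j≈0.186. I'll back off, lift and look.

Careful with the scale: shifts go in shares of 62.5 mm and turns go in shares of 90 degrees. That gives: -0.04 m is -0.64, -0.03 m is -0.48.

```bash
echo '[0, -0.048, 0, 0, 0, -0.056, 0, 0, 0, -0.048, 0, 0, 0, 0, -0.48, 0, 0, 0, -0.64, 0]' | python3 -m jog >/dev/null;python3 s.py
echo '[-0.56, -0.096, -0.32, 0, -0.56, -0.08, 0, 0, -0.16, -0.08, 0, 0, 0, 0, 0, 0]' | python3 -m jog >/dev/null;python3 s.py
python3 - <<'E'
from h import *
im=bot.read_camera("wrist");cv2.imwrite("pics/w4.png",im[:,:,::-1])
i=bot.camera_info("wrist");T=np.array(i["extrinsics"]);K=np.array(i["intrinsics"])
for t,z in (("marker_top",.06),("carriage_top",.082)):
    for c in("wrist","top"):
        if c=="top": bot.read_camera(c)
        for r in bot.spot_point(c,t)[:1]:
            p=ray(c,r["pixel"],z);d=p[:2]-[.5791,.0534];print(c,t,r,p,"s",d@[-.173,.985],"x",d@[.985,.173])
E
```

```text
t32.88 s=-0.1146 x=0.0356 z=0.1263 F=-0.5 fx=-0.1 fz=0.6 g=0.0
t33.38 s=-0.0988 x=-0.0432 z=0.1472 F=-1.0 fx=0.5 fz=-0.4 g=0.0
wrist marker_top {'pixel': [225.1, 283.1], 'conf': 0.61} [ 0.54978865 -0.05465892  0.06      ] s -0.1013671754524785 x -0.047565871876352674
wrist carriage_top {'pixel': [94.5, 312.0], 'conf': 0.93} [ 0.63306804 -0.05562339  0.082     ] s -0.11672450755793161 x 0.03429747736192576
top carriage_top {'pixel': [221.2, 258.8], 'conf': 0.58} [0.57838621 0.0549683  0.082     ] s 0.0016682585988955737 x -0.0004317642776174586
```

View pics/w4.png

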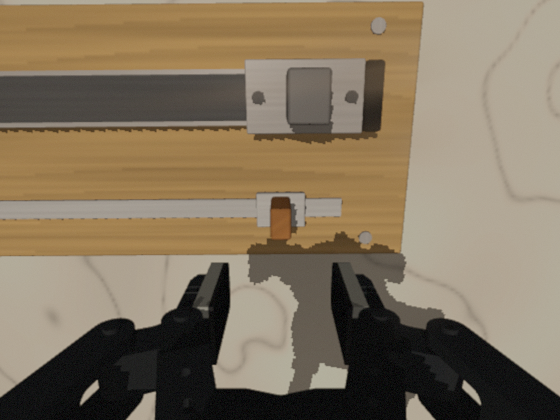

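The carriage is home with its plate against the right stop at column 364. The marker top is at about (row 224, col 281), nearly under the TCP, so I'll descend and grip it gently.

To row units: 0.04 m is 0.64, -0.004 m is -0.064.

```bash
echo '[-0.064, 0, 0.64, 0, 0, 0, 0.64, 0, 0, 0, 0.32, 0, 0, 0, 0.16, 0, 0, 0, 0, 0]' | python3 -m jog >/dev/null;python3 s.py
echo '[0, 0, 0, 0, 0, 0, 0, 0, 0, 0, 0, 0, 0, 0, 0, 0]' | python3 -m jog 0.1 20;python3 s.py
```

```text
t34.35 s=-0.0990 x=-0.0471 z=0.0368 F=-0.7 fx=-1.0 fz=0.3 g=0.0
time: 34.85
tool_pos: [0.5512, -0.0524, 0.0387]
tcp_rot: [3.129, 0.271, 0.004]
wrist_force: [-0.0, 1.0, 6.4]
width: 0.156
grip_force: 24.5
t34.85 s=-0.0994 x=-0.0457 z=0.0387 F=1.0 fx=0.1 fz=6.4 g=24.5
```

To row units: -0.008 m is -0.128, -0.001 m is -0.016.

```bash
echo '[0, -0.048, -0.016, 0, 0, -0.096, 0, 0, 0, -0.128, 0, 0, 0, -0.128, 0, 0, 0, -0.128, 0, 0]' | python3 -m jog >/dev/null;python3 s.py
echo '[0, -0.16, 0, 0, 0, -0.16, 0, 0, 0, -0.16, 0, 0, 0, -0.16, 0, 0, 0, -0.16, 0, 0]' | python3 -m jog >/dev/null;python3 s.py
echo '[0, -0.16, 0, 0, 0, -0.16, 0, 0, 0, -0.16, 0, 0, 0, -0.16, 0, 0, 0, -0.16, 0, 0]' | python3 -m jog >/dev/null;python3 s.py
echo '[0, -0.128, 0, 0, 0, -0.128, 0, 0, 0, -0.128, 0, 0, 0, -0.08, 0, 0, 0, 0, 0, 0]' | python3 -m jog >/dev/null;python3 s.py
```

```text
t35.48 s=-0.0655 x=-0.0461 z=0.0387 F=-0.7 fx=4.9 fz=1.2 g=23.9
t36.10 s=-0.0154 x=-0.0464 z=0.0387 F=-0.8 fx=4.9 fz=3.6 g=24.3
t36.73 s=0.0345 x=-0.0468 z=0.0387 F=-0.5 fx=3.9 fz=5.8 g=24.6
t37.35 s=0.0638 x=-0.0470 z=0.0386 F=0.2 fx=2.2 fz=6.5 g=24.7
```

To row units: -0.005 m is -0.08, -0.003 m is -0.048.

```bash
echo '[0, -0.08, 0, 0, 0, -0.048, 0, 0, 0, 0, 0, 0, 0, 0, 0, 0]' | python3 -m jog >/dev/null;python3 s.py
```

```text
t37.85 s=0.0716 x=-0.0470 z=0.0386 F=1.2 fx=3.3 fz=6.4 g=24.7
```

Level. Now I'll open, lift and check.

To row units: -0.06 m is -0.96, -0.04 m is -0.64.

```bash
echo '[0, 0, 0, 0, 0, 0, 0, 0, 0, 0, 0, 0, 0, 0, 0, 0]' | python3 -m jog 0.5 >/dev/null;python3 s.py
echo '[0, 0, -0.32, 0, 0, 0, -0.64, 0, 0, 0, -0.96, 0, -0.48, 0.48, -0.96, 0, -0.48, 0.64, -0.64, 0]' | python3 -m jog >/dev/null;python3 s.py
echo '[0, 0.64, 0, 0, 0, 0, 0, 0, 0, 0, 0, 0]' | python3 -m jog >/dev/null;python3 s.py
python3 - <<'E'
from h import *
im=bot.read_camera("wrist");cv2.imwrite("pics/w5.png",im[:,:,::-1])
for t,z in (("marker_top",.06),("carriage_top",.082)):
    for r in bot.spot_point("wrist",t)[:1]:
            p=ray("wrist",r["pixel"],z);d=p[:2]-[.5791,.0534];a=.18;print(t,r,"s",d@[-np.sin(a),np.cos(a)],"x",d@[np.cos(a),np.sin(a)])
E
```

```text
t38.35 s=0.0710 x=-0.0476 z=0.0377 F=-0.4 fx=0.2 fz=-0.0 g=0.0
t38.98 s=0.0063 x=-0.1014 z=0.2511 F=-1.2 fx=0.5 fz=0.4 g=0.0
t39.35 s=-0.0332 x=-0.1021 z=0.2478 F=-0.2 fx=0.3 fz=-0.8 g=0.0
marker_top {'pixel': [125.9, 161.4], 'conf': 0.78} s 0.07116978145581737 x -0.05027077668240622
carriage_top {'pixel': [14.7, 389.2], 'conf': 0.7} s -0.11510889435816798 x 0.03173791779495966
```

View pics/w5.png

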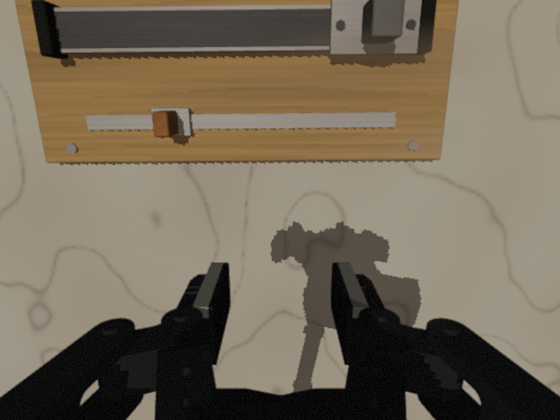

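The marker top at (126,161) is 186.3 mm from the home carriage, against a target of 186.4 mm. The carriage sits against its right stop and the gripper is clear, so I'm handing in.

```bash
python3 -c "
from workcell import bot
print(bot.finish_job())"
```

```text
the job is handed in; nothing more can be done
None
```

I stroked the carriage to its left stop and back home with light pushes (peak about 8.5 N), found the crumb at about 0.186 m, set the marker level with it (the camera check read 0.1863 m), let go and handed the job in at about 39 s.

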